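Wind a basking lamp up to its mark with the removable crank

TASK

The basking lamp hangs too low: take the crank from the yellow tray, fit it fully down onto the square shaft of the blue gearbox and wind it clockwise (seen from above) until the lamp's red pointer is inside the green band on the mast. Then lift the crank off and lay it flat in the yellow tray again, socket down and inside the rim. Raise the lamp only by the crank, do not push the lamp itself, and leave the other things on the cart where they are.

Things in the scene. Friction and masses are not known exactly. Their poses are not given: they have to be found in the camera images.
- crank_hub (a point): Centre of the loose crank's hub (crank about 0.35 kg): an upright block 38 x 38 mm, 62 mm tall, black over dark steel, sides square to the axes; the point is on its axis, 31 mm above its underside. z up, x along the arm towards the red handle. The flat arm (22 mm wide, 12 mm thick, underside level with the hub's) ends 89 mm from the hub axis. It starts flat in the tray, socket down.
- crank_grip (a point): Centre of the crank's red handle: an upright round sleeve 26 mm in diameter, 62 mm tall (31 mm either way from this point) that turns freely on its pin, so it may be held while the crank goes round. 75 mm from the hub axis along the crank's x, 46 mm above the crank's underside. Axes as crank_hub.
- crank_foot (a point): Point on the hub axis at the crank's underside, the mouth of its square socket: 21 x 21 mm, 31 mm deep, sides parallel to the hub's, 2 mm chamfer at the mouth. Axes as crank_hub.
- shaft_seat (a point): Point on the axis of the gearbox's upright square shaft, at the top of the round collar (34 mm across) on which the hub rests, 78 mm above the cart top. The shaft above it is 18 x 18 mm, 28 mm tall, its top 4 mm only 14 x 14 mm. x and y are square to the shaft's sides and turn with it; z up. The crank fits in any of four quarter turns, with 1.5 mm play each side.
- winder (a joint): Turn of the square shaft in rad, growing as it turns clockwise seen from above. It stays where it is left (friction about 0.2 N m). Each rad raises the lamp 12.7 mm (80 mm a turn); the start needs 0.5 to 1.1 turns.
- lamp (a joint): Height of the lamp carriage on its mast in m; the red pointer is at the middle of the green band at 0.120. It is driven by the shaft.
- pointer (a point): Red pointer (4 mm high) on the lamp carriage, on the mast's axis, at the pointer's mid height. The aluminium reflector (150 mm across) hangs 135 mm from the mast on the side away from the gearbox, over a fixed green leaf-shaped hide (52 mm tall).
- mark (a point): Middle of the green band (12 mm high) painted round the 24 mm square mast; on the mast's axis, 310 mm above the cart top. Mast 412 mm tall, 242 mm from the shaft.
- lift: The fixed lamp lift: grey base plate 130 x 340 mm, 12 mm thick, origin on the cart top under the shaft axis, mast towards its -y (at x 30, y -240 mm). Blue gearbox 90 x 100 mm, its top 70 mm high, centred on the origin.
- tray: Fixed yellow tray 250 (x) x 190 (y) mm, floor 4 mm thick, rim 12 mm high and 6 mm wide. Origin at the centre of its underside on the cart top. A fixed red lidded tub, about 116 mm tall (lid knob above), stands 30 mm or more beyond it (+x).
- bowl: Basalt-grey ceramic bowl, 124 mm across, 50 mm tall, bystander. Origin at its underside.
- mister: Clear bottle with green cap, 66 mm across, 180 mm tall, bystander. Origin at its underside.
- gauge: White upright gauge 30 x 80 x 60 mm, bystander. Origin at its underside.
- carton: Cardboard carton 90 x 90 x 120 mm, bystander. Origin at its underside.
Mind the look-alikes: they are no part of the job. There is more than one size of the part that bears crank_hub; the job needs the middle-sized.

How it is judged:
On the way, in this order (a step that is already met when the one before it is completed fails the run):
1. the crank is fully down on the square shaft (horizontal distance between crank_foot and shaft_seat below 0.005 m and z of crank_foot in the frame of shaft_seat below 0.005 m and angle between crank_hub's own z axis and vertical below 0.1 rad), for 0.2 s.
2. with the crank on the shaft, the red pointer has come inside the green band (all of step 1 and z of pointer in the frame of mark between -0.007 and 0.007 m), for 0.2 s.
3. the crank is lifted clear of the shaft (z of crank_foot in the frame of shaft_seat above 0.032 m), for 0.1 s.
At the end, for the whole second after the job is handed in: The red pointer is within 7 mm of the middle height of the green band, and the crank lies flat (tilt under 0.06 rad) on the tray's floor, socket down, hub axis and handle axis inside the rim, at rest and released (z of pointer in the frame of mark between -0.007 and 0.007 m and x of crank_foot in the frame of tray between -0.12 and 0.12 m and y of crank_foot in the frame of tray between -0.09 and 0.09 m and x of crank_grip in the frame of tray between -0.12 and 0.12 m and y of crank_grip in the frame of tray between -0.09 and 0.09 m and z of crank_foot in the frame of tray below 0.008 m and angle between crank_hub's own z axis and vertical below 0.06 rad and linear speed of crank below 0.02 m/s); the robot touches nothing.
It fails at once if the lamp or its carriage is pushed by the robot or the crank (over 2 N) (contact force between any of the arm, the fingers, crank and lamp above 2 N).
It fails at once if a bystander (bowl, mister, gauge or carton) is moved by more than 30 mm (distance of any of bowl, mister, gauge, carton from where it was at the start of the episode above 0.03 m).
It also fails if it takes over 72 s, if anything falls off the work surface, if the arm or the gripper's body presses on something with over 40 N, if the wrist force passes 120 N, or if a joint passes its speed limit or range.

ROBOT

A 6-joint arm with a two-finger parallel gripper is mounted at the origin on the work surface. World frame = base frame: x ahead of the robot, y to its left, z up, the work surface at z = 0. Lengths are in m, angles in rad, forces in N, time in s.
With the tool pointing down it reaches from about 0.375 to 0.9 m from the base axis. Payload 3.1 kg.
Tool frame: the origin (TCP) lies at the very end of the fingers, on their centre line; the grasp point (between the pads) lies 19 mm behind it; z points along the fingers, y is the direction in which the jaws open and shut (so a half turn about z gives the same grasp; the last joint's range is limited). The gripper opens to 85 mm and grips with 20 to 120 N. Pads are 22 mm wide; open, the fingers measure 114 mm over their backs; the gripper's body (76 mm by 85 mm) begins 54 mm behind the grasp point. The pads swing forward as they close: fully open they stand 13 mm farther back than shut.
Start: joints at [1.056, 0.527, 1.433, -0, 1.181, -0.178], TCP at [0.206, 0.59, 0.231] pointing down, gripper open.
Joint ranges: [-3.08, 3.08], [-0.75, 2.2], [0.22, 2.44], [-1.43, 4.57], [0, 2.65], [-2.85, 2.85]. Speed limits (rad/s): [2.79, 2.79, 3.14, 3.14, 3.14, 3.14].

INTERFACE

Orientations are given as a unit quaternion [x, y, z, w].
In Python, from station import manip gives the robot as it stands.
- The arm moves only by the tool send_rows, never from a script. Its argument "motion" is a list of rows, each an object with "gripper": the finger opening in mm, from 0 to 85.4; "travel": the shift along the tool's x, y, z in mm, a list of three; "rotation": the turn, a rotation vector about the tool's x, y, z in degrees, a list of three. In form: [{"gripper": gripper, "travel": [x, y, z], "rotation": [ax, ay, az]}, ...]. A call has 1 to 12 rows; each row shifts and turns the commanded pose from where the row before left it, along the tool's axes as they then stand; what a row does not reach is not made up. A row lasts 1/12 s, in which the tool goes at most 41.7 mm and 7.16 degrees, less where a joint would pass 70% of its speed; a pose out of reach is approached as far as the arm can. A call is refused whole if a number of a shift passes 41.7 or a number of a turn 7.16, either way. A call with a gripper value outside its range is refused whole. The fingers move at their own pace and stop on an object; "newtons" is the grip in N (left out, the last holds). Time passes only in rows, so rows that do not move let the fingers close. It gives the time, the measured TCP pose, the force and the opening at its end, in the units of the state.
- manip.sense(): the state, without advancing time (a new reading comes with each control period).
- manip.snapshot(name): name is "side" or "top" or "wrist"; returns the picture (384x512x3 uint8, red, green, blue); there is no depth.
- manip.calibration(name): a dict with "fx", "fy", "cx", "cy" (pixels), "cam_to_world" (4x4, takes a point from camera to world coordinates). Camera axes: x right, y down, z forward; pixel columns grow to the right and rows downward; lengths in m; the calibration is good to about 2 mm. A picture is of the moment at which its call begins: read the wrist's pose just before it. calibration takes no time and is no camera call; for the wrist camera it gives the pose at the moment of the call.
- manip.sign_off(): hands the job in, once; it reports no verdict.
The state is a dict: "t": time; "q": joint angles; "qd": joint speeds; "tau": joint torques, N m; "tcp_pos": TCP position; "tool_rot": TCP orientation; "force": force on the tool from outside, world axes, zero at the start; "ft_torque": the same for the moment, N m; "finger_gap": opening from 0.0 (shut) to 1.0 (fully open).
Only numpy, scipy, OpenCV 4.12 (cv2) and the standard library are available. Lean on these libraries where they do the work, as an engineer would, in place of code of your own. Each camera call takes 0.05 s, during which the arm holds its last target. There are 200 camera calls.

## Working session

There is one attempt and no reset: what is moved stays moved. The work goes in short steps, Python scripts to look and compute and a tool call to move; the robot and the scene stay as the last step left them, time stands still between calls to the robot, and variables do not carry over. Pictures are saved under pics/ and viewed, about 8 in all and at most 12, crops included, and the job is handed in when it is done.

Besides the shell and the picture viewer there is one more tool, called after "Emit:" in YAML: its name, and indented under it one key for each argument. send_rows: Moves the arm, as the interface text tells. Its arguments: {"type":"object","properties":{"motion":{"type":"array","items":{"type":"object","properties":{"gripper":{"type":"number"},"travel":{"type":"array","items":{"type":"number"}},"rotation":{"type":"array","items":{"type":"number"}}}}},"newtons":{"type":"number"}},"required":["motion"]}

```bash
ls; mkdir -p pics; python3 - <<'E'
from station import manip
import cv2,numpy as np
np.set_printoptions(precision=4,suppress=True)
s=manip.sense();print({k:np.round(v,3) for k,v in s.items()})
for n in("top","side"):
    im=manip.snapshot(n);cv2.imwrite(f"pics/{n}0.png",im[:,:,::-1]);c=manip.calibration(n);print(n,c["fx"],c["cx"],c["cy"]);print(np.array(c["cam_to_world"]))
E
```

```text
pics
{'t': np.float64(0.0), 'q': array([ 1.057,  0.528,  1.434,  0.   ,  1.181, -0.179]), 'qd': array([-0.001,  0.001, -0.001,  0.   ,  0.001,  0.   ]), 'tau': array([  0.001, -44.234, -17.803,  -0.   ,   0.008,   0.   ]), 'tcp_pos': array([0.206, 0.589, 0.23 ]), 'tool_rot': array([ 0.167,  0.986, -0.001, -0.   ]), 'force': array([-0.151, -0.502, -0.14 ]), 'ft_torque': array([0.006, 0.011, 0.027]), 'finger_gap': np.float64(0.998)}
top 363.07525644864126 258.9280573438878 195.99287799666752
[[ 0.0199 -0.9819  0.1881  0.2332]
 [-0.9998 -0.0183  0.01   -0.0318]
 [-0.0063 -0.1883 -0.9821  1.5347]
 [ 0.      0.      0.      1.    ]]
side 375.2613984437418 254.0643182439187 185.73587274323936
[[ 0.7107 -0.4647  0.5282 -0.1049]
 [-0.7035 -0.4618  0.5403 -0.6652]
 [-0.0072 -0.7555 -0.6551  0.9987]
 [ 0.      0.      0.      1.    ]]
```

View pics/top0.png

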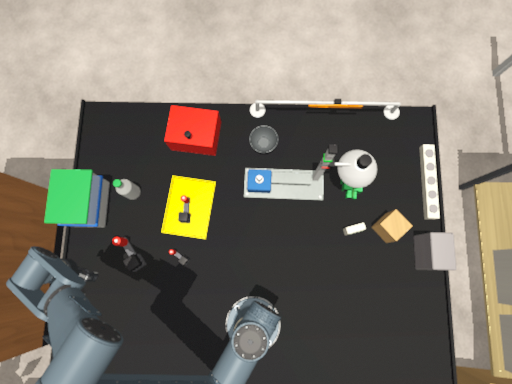

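View pics/side0.png

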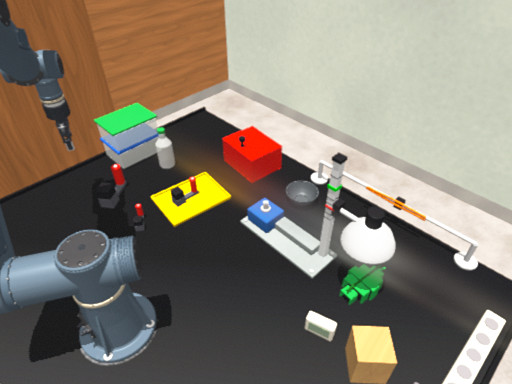

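```bash
cat > h.py <<'E'
from station import manip
import cv2,numpy as np
from scipy.spatial.transform import Rotation as R
np.set_printoptions(precision=4,suppress=True)
def cast(c,uv,z):
    uv=np.atleast_2d(uv);T=np.array(c["cam_to_world"])
    d=np.c_[(uv[:,0]-c["cx"])/c["fx"],(uv[:,1]-c["cy"])/c["fy"],np.ones(len(uv))]@T[:3,:3].T
    return T[:3,3]+d*((z-T[2,3])/d[:,2])[:,None]
def proj(c,p):
    T=np.array(c["cam_to_world"]);q=(np.atleast_2d(p)-T[:3,3])@T[:3,:3]
    return np.c_[q[:,0]/q[:,2]*c["fx"]+c["cx"],q[:,1]/q[:,2]*c["fy"]+c["cy"]]
def mask(im,lo,hi):
    return cv2.inRange(cv2.cvtColor(im,cv2.COLOR_RGB2HSV),lo,hi)
def blobs(m,amin=5):
    n,l,s,c=cv2.connectedComponentsWithStats(m)
    return [(s[i,4],c[i],l==i) for i in sorted(range(1,n),key=lambda i:-s[i,4]) if s[i,4]>=amin]
def rect(b):
    k=max(cv2.findContours(b.astype(np.uint8),cv2.RETR_EXTERNAL,cv2.CHAIN_APPROX_NONE)[0],key=cv2.contourArea)
    return cv2.boxPoints(cv2.minAreaRect(k))
E
python3 - <<'E'
from h import *
im={n:cv2.imread(f"pics/{n}0.png")[:,:,::-1].copy() for n in("top","side")}
C={n:manip.calibration(n) for n in im}
t=im["top"];c=C["top"]
y=blobs(mask(t,(22,120,120),(35,255,255)))[0];r=rect(y[2]);w=cast(c,r,.012);print("tray",y[0],w[:,:2],w.mean(0))
b=blobs(mask(t,(100,120,60),(125,255,255)),60)
for q in b: r=rect(q[2]);w=cast(c,r,.07);print("blue",q[0],q[1],w[:,:2].round(3).tolist(),w.mean(0),np.linalg.norm(w-np.roll(w,1,0),axis=1))
rm=mask(t,(0,140,90),(6,255,255))|mask(t,(174,140,90),(180,255,255))
for q in blobs(rm,4): print("red",q[0],q[1],cast(c,q[1],.081))
a=cv2.resize(t[160:290,90:240],None,fx=3,fy=3,interpolation=cv2.INTER_CUBIC)
s=cv2.resize(im["side"][140:240,80:240],None,fx=3,fy=3,interpolation=cv2.INTER_CUBIC)
o=np.zeros((300+0,450+480-150,3),np.uint8)
o=np.zeros((600,480,3),np.uint8);o[:390*3//4,:450*3//4]=cv2.resize(a,(450*3//4,390*3//4));o[300:600]=s
cv2.imwrite("pics/crop1.png",o[:,:,::-1])
E
```

```text
tray 2510 [[0.3611 0.3947]
 [0.6192 0.3681]
 [0.5878 0.1701]
 [0.3319 0.2026]] [0.475  0.2839 0.012 ]
blue 426 [258.9648 180.8357] [[0.623, 0.031], [0.625, -0.061], [0.536, -0.062], [0.534, 0.028]] [ 0.5794 -0.016   0.07  ] [0.0893 0.0916 0.0893 0.0906]
blue 220 [ 89.0773 210.3227] [[0.379, 0.8], [0.599, 0.649], [0.517, 0.542], [0.302, 0.694]] [0.4491 0.6713 0.07  ] [0.1312 0.2671 0.1349 0.2641]
red 2346 [192.6492 129.7025] [[0.7919 0.2689 0.081 ]]
red 115 [119.5478 241.    ] [[0.3184 0.5356 0.081 ]]
red 30 [171.7    251.4667] [[0.2812 0.3244 0.081 ]]
red 25 [185.32 199.64] [[0.491  0.2824 0.081 ]]
red 9 [326.     167.3333] [[ 0.6375 -0.292   0.081 ]]
```

View pics/crop1.png

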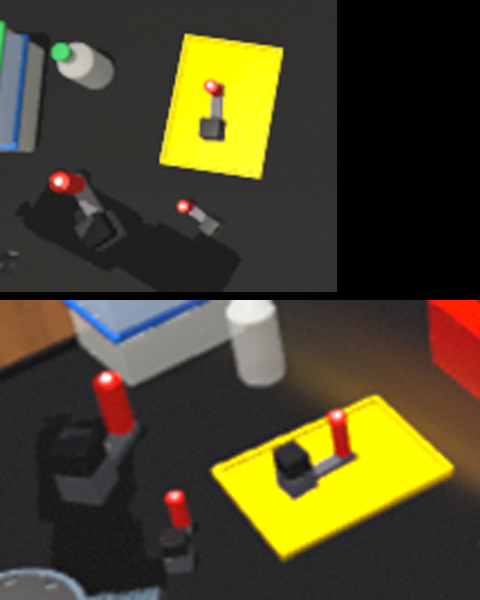

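Candidates in the top picture: the large crank on the cart at (120,241)–(132,260), the small one at (172,251)–(182,259), and the one in the yellow tray at (185,200)–(184,216). The tray one is middle-sized, lies in the tray, and sits socket down with its red handle up. That fits the description, and the crop confirms it.

```bash
cat >> h.py <<'E'
def plan(p,yawx=None):
    "mm shift in present tool axes to TCP target p; turn deg about tool z so that tool x has world yaw yawx (deg)"
    s=manip.sense();Rt=R.from_quat(s["tool_rot"]).as_matrix()
    d=Rt.T@(np.array(p)-s["tcp_pos"])*1000
    y=np.degrees(np.arctan2(Rt[1,0],Rt[0,0]))
    print("tcp",s["tcp_pos"],"yawx %.1f"%y,"tilt",Rt[:,2],"shift",d.round(1),"q6 %.3f"%s["q"][5], "turn",None if yawx is None else -((yawx-y+180)%360-180))
E
python3 - <<'E'
from h import *
c=manip.calibration("wrist");s=manip.sense()
T=np.array(c["cam_to_world"]);Rt=R.from_quat(s["tool_rot"]).as_matrix()
print(c["fx"],c["cx"],c["cy"]);print("cam in tool",Rt.T@(T[:3,3]-s["tcp_pos"]));print(Rt.T@T[:3,:3])
print(cast(manip.calibration("top"),[184,217],.066))
plan([.40,.30,.25])
E
```

```text
276.7685247623796 255.6633347527773 189.49347522886288
cam in tool [ 0.0757  0.0002 -0.1433]
[[-0.0001 -0.9565 -0.2919]
 [ 1.     -0.0002 -0.    ]
 [-0.     -0.2919  0.9565]]
[[0.4216 0.2869 0.066 ]]
tcp [0.2056 0.5895 0.2304] yawx 160.8 tilt [-0.001  -0.0017 -1.    ] shift [-278.9 -209.3  -19.3] q6 -0.179 turn None
```

Emit:
send_rows:
  motion:
    - {"gripper": 85,"travel": [-25,-19,-2]}
    - {"gripper": 85,"travel": [-25,-19,-2]}
    - {"gripper": 85,"travel": [-25,-19,-2]}
    - {"gripper": 85,"travel": [-25,-19,-2]}
    - {"gripper": 85,"travel": [-25,-19,-2]}
    - {"gripper": 85,"travel": [-25,-19,-2]}
    - {"gripper": 85,"travel": [-25,-19,-2]}
    - {"gripper": 85,"travel": [-25,-19,-2]}
    - {"gripper": 85,"travel": [-25,-19,-2]}
    - {"gripper": 85,"travel": [-25,-19,-2]}
    - {"gripper": 85,"travel": [-25,-19,0]}
    - {"gripper": 85,"travel": [0,0,0]}
  newtons: 60

```text
validation failed for argument at $.mo...
```

```bash
python3 - <<'E'
from h import *
plan([.42,.287,.25],176)
c=manip.calibration("wrist");w=manip.snapshot("wrist");cv2.imwrite("pics/w1.png",w[:,:,::-1])
hs=cv2.cvtColor(w,cv2.COLOR_RGB2HSV)
rm=mask(w,(0,140,60),(8,255,255))|mask(w,(172,140,60),(180,255,255))
for q in blobs(rm,40)[:4]: print("red",q[0],q[1])
y=blobs(mask(w,(22,120,80),(35,255,255)),100)[0];print("tray",y[0],y[1])
print("hub/grip expected px",proj(c,[[.42,.287,.066],[.491,.282,.081]]))
E
```

```text
tcp [0.2056 0.5895 0.2304] yawx 160.8 tilt [-0.001  -0.0017 -1.    ] shift [-302.1 -215.   -19.3] q6 -0.179 turn -15.241398562134435
red 1329 [250.8254 266.8239]
red 439 [103.2301 274.9112]
tray 738 [ 94.3171 364.7995]
hub/grip expected px [[108.8454 375.0626]
 [123.4409 419.7565]]
```

View pics/w1.png

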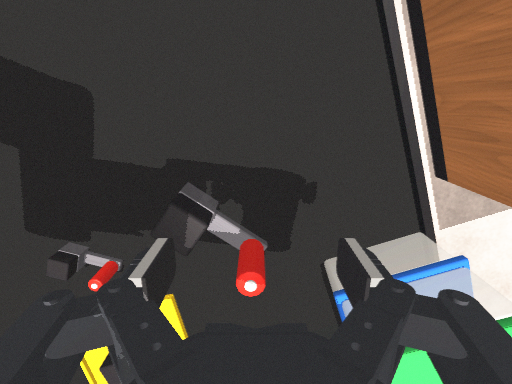

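Refused: the rows probably need all fields. The wrist picture, still from the start pose, shows the large crank at (250,267) and the small one at (103,275). It looks towards tool +x.

```bash
python3 - <<'E'
from h import *
plan([.49,.27,.25],176)
E
```

```text
tcp [0.2057 0.5896 0.2306] yawx 160.8 tilt [-0.0008 -0.0014 -1.    ] shift [-373.8 -208.1  -19.2] q6 -0.178 turn -15.240635989145346
```

Emit:
send_rows:
  motion:
    - {"gripper": 85,"travel": [-32,-18,-2],"rotation": [0,0,0]}
    - {"gripper": 85,"travel": [-32,-18,-2],"rotation": [0,0,0]}
    - {"gripper": 85,"travel": [-32,-18,-2],"rotation": [0,0,0]}
    - {"gripper": 85,"travel": [-32,-18,-2],"rotation": [0,0,0]}
    - {"gripper": 85,"travel": [-32,-18,-2],"rotation": [0,0,0]}
    - {"gripper": 85,"travel": [-32,-18,-2],"rotation": [0,0,0]}
    - {"gripper": 85,"travel": [-32,-18,-2],"rotation": [0,0,0]}
    - {"gripper": 85,"travel": [-32,-18,-2],"rotation": [0,0,0]}
    - {"gripper": 85,"travel": [-32,-18,-2],"rotation": [0,0,0]}
    - {"gripper": 85,"travel": [-32,-18,-2],"rotation": [0,0,-7]}
    - {"gripper": 85,"travel": [-32,-18,0],"rotation": [0,0,-7]}
    - {"gripper": 85,"travel": [0,0,0],"rotation": [0,0,0]}
  newtons: 60

```text
t: 1.15
tcp_pos: [0.481, 0.2868, 0.2515]
tool_rot: [0.048, 0.999, -0.001, 0.002]
force: [-0.2, 0.3, -0.4]
finger_gap: 0.999
```

```bash
python3 - <<'E'
from h import *
plan([.42,.287,.25],176)
c=manip.calibration("wrist");w=manip.snapshot("wrist");cv2.imwrite("pics/w2.png",w[:,:,::-1])
rm=mask(w,(0,140,60),(8,255,255))|mask(w,(172,140,60),(180,255,255))
for q in blobs(rm,40)[:4]: print("red",q[0],q[1])
print("hub/grip expected px",proj(c,[[.42,.287,.066],[.491,.282,.081]]))
E
```

```text
tcp [0.481  0.2868 0.2515] yawx 174.5 tilt [ 0.0048 -0.0014 -1.    ] shift [60.8 -5.6  1.2] q6 -1.134 turn -1.5001784336259902
red 4011 [267.8514 311.7622]
red 781 [471.1165   7.1434]
red 432 [262.6273 178.794 ]
hub/grip expected px [[250.4739 117.6711]
 [252.1425 180.8234]]
```

View pics/w2.png

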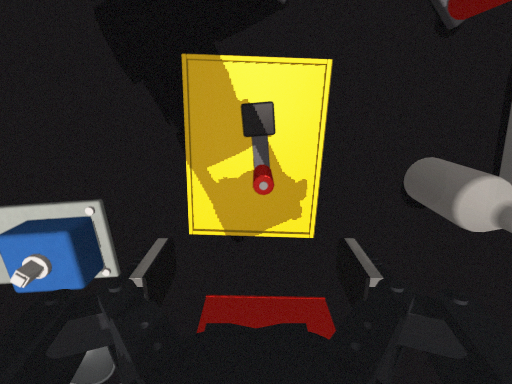

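```bash
python3 - <<'E'
from h import *
c=manip.calibration("wrist")
w=cv2.imread("pics/w2.png")[:,:,::-1].copy()
k=np.array([[242,103],[274,101],[275,135],[244,137]],float)
g=cv2.cvtColor(w,cv2.COLOR_RGB2GRAY)
k2=cv2.cornerSubPix(g,k.astype(np.float32).reshape(-1,1,2),(4,4),(-1,-1),(3,30,.01)).reshape(-1,2);print(k2)
p=cast(c,k2,.066);print("hub",p[:,:2],p.mean(0),np.linalg.norm(p-np.roll(p,1,0),axis=1))
gr=cast(c,[263.5,186],.081)[0];print("grip",gr)
h=p.mean(0);d=gr-h;print("len",np.hypot(*d[:2]),"yaw",np.degrees(np.arctan2(d[1],d[0])))
e=(p[0]+p[1]-p[2]-p[3])[:2];print("edge yaw",np.degrees(np.arctan2(-e[1],-e[0])))
y=mask(w,(22,120,60),(35,255,255));y=blobs(y)[0]
r=rect(y[2]);t=cast(c,r,.012);print("tray",t[:,:2],t.mean(0))
print("shaft top rough",cast(c,[[20,279],[34,266]],.106), "collar",cast(c,[36,266],.078))
plan([h[0],h[1],.25],176)
E
```

```text
[[241.5251 102.3951]
 [272.5035 101.3353]
 [274.6554 133.2625]
 [243.7201 136.2181]]
hub [[0.3989 0.281 ]
 [0.4012 0.316 ]
 [0.4369 0.3155]
 [0.4367 0.2792]] [0.4184 0.2979 0.066 ] [0.0379 0.0351 0.0357 0.0363]
grip [0.4951 0.2967 0.081 ]
len 0.07669408407658888 yaw -0.9258180327396028
edge yaw -1.7178530028365888
tray [[0.5769 0.1559]
 [0.3317 0.2097]
 [0.3566 0.3984]
 [0.6086 0.3842]] [0.4684 0.2871 0.012 ]
shaft top rough [[ 0.575  -0.007   0.106 ]
 [ 0.5592  0.0158  0.106 ]] collar [[ 0.5747 -0.0089  0.078 ]]
tcp [0.4782 0.2886 0.2511] yawx 174.3 tilt [ 0.0011 -0.0001 -1.    ] shift [60.4  3.3  1.1] q6 -1.127 turn -1.7285028089557102
```

```bash
cat >> h.py <<'E'
def snap(n,f):
    c=manip.calibration(n);im=manip.snapshot(n);cv2.imwrite(f"pics/{f}.png",im[:,:,::-1]);return c,im
def sub(im,k):
    g=cv2.cvtColor(im,cv2.COLOR_RGB2GRAY)
    return cv2.cornerSubPix(g,np.float32(k).reshape(-1,1,2),(4,4),(-1,-1),(3,30,.01)).reshape(-1,2)
E
python3 - <<'E'
from h import *
c,w=snap("wrist","w3")
# hub: dark blob inside tray, above arm
y=blobs(mask(w,(22,120,50),(35,255,255)))[0][2].astype(np.uint8)
rm=mask(w,(0,140,60),(8,255,255))|mask(w,(172,140,60),(180,255,255))
q=[b for b in blobs(rm,100) if 100<b[1][1]<230][0];print("red",q[0],q[1])
k=sub(w,[[241,102],[272.5,101],[274.6,133.5],[243.7,136]]);print(k)
p=cast(c,k,.066);h=p.mean(0);print("hub",p[:,:2].tolist(),h)
ys,xs=np.where(q[2]);b=ys.max();print("red box",xs.min(),xs.max(),ys.min(),b)
cv2.imwrite("pics/w3c.png",cv2.resize(w[85:215,190:330],None,fx=4,fy=4,interpolation=cv2.INTER_CUBIC)[:,:,::-1])
plan([.638,-.009,.25],176)
E
```

```text
red 434 [261.2189 181.6636]
[[241.     102.    ]
 [270.3171 104.3691]
 [273.2469 135.9525]
 [242.1945 139.5362]]
hub [[0.3983964231122465, 0.2804423860106464], [0.40426443572977083, 0.313224713053159], [0.4398478730787088, 0.3136504743137923], [0.44034429920455875, 0.27698297265958555]] [0.4207 0.2961 0.066 ]
red box 252 271 167 197
tcp [0.4763 0.2898 0.2509] yawx 174.3 tilt [-0.0009  0.0001 -1.    ] shift [-190.5 -281.4    0.7] q6 -1.126 turn -1.6700002464739612
```

View pics/w3c.png

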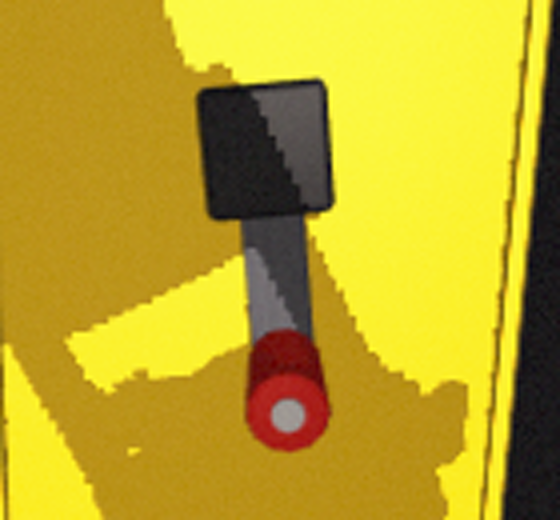

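The crop shows the tray crank with its hub top face corners at about (239,107), (271,105), (273,137), (242,139) and its red handle top at (262,188).

```bash
python3 - <<'E'
from h import *
c=manip.calibration("wrist")
p=cast(c,[[239.25,107.5],[271.25,105],[273.25,137.5],[242.5,139.5]],.066);h=p.mean(0);g=cast(c,[262,188],.081)[0];d=g-h
print("hub",h,"grip",g,np.hypot(*d[:2]),np.degrees(np.arctan2(d[1],d[0])),np.linalg.norm(p-np.roll(p,1,0),axis=1))
e=(p[3]+p[2]-p[0]-p[1]);print(np.degrees(np.arctan2(e[1],e[0])))
plan([.638,-.009,.25],176)
E
```

```text
hub [0.4205 0.2969 0.066 ] grip [0.495  0.2959 0.081 ] 0.07457243711864475 -0.7287761653351118 [0.0362 0.0364 0.0366 0.0362]
-0.8412600994790423
tcp [0.4763 0.2898 0.2509] yawx 174.3 tilt [-0.0009  0.0001 -1.    ] shift [-190.5 -281.4    0.7] q6 -1.126 turn -1.6700002464739612
```

Emit:
send_rows:
  motion:
    - {"gripper": 85,"travel": [-19,-28,0],"rotation": [0,0,0]}
    - {"gripper": 85,"travel": [-19,-28,0],"rotation": [0,0,0]}
    - {"gripper": 85,"travel": [-19,-28,0],"rotation": [0,0,0]}
    - {"gripper": 85,"travel": [-19,-28,0],"rotation": [0,0,0]}
    - {"gripper": 85,"travel": [-19,-28,0],"rotation": [0,0,0]}
    - {"gripper": 85,"travel": [-19,-28,0],"rotation": [0,0,0]}
    - {"gripper": 85,"travel": [-19,-28,0],"rotation": [0,0,0]}
    - {"gripper": 85,"travel": [-19,-28,0],"rotation": [0,0,0]}
    - {"gripper": 85,"travel": [-19,-28,0],"rotation": [0,0,0]}
    - {"gripper": 85,"travel": [-19,-28,0],"rotation": [0,0,0]}
    - {"gripper": 85,"travel": [0,0,0],"rotation": [0,0,0]}
    - {"gripper": 85,"travel": [0,0,0],"rotation": [0,0,0]}

```text
t: 2.25
tcp_pos: [0.6382, -0.0057, 0.2506]
tool_rot: [0.048, 0.999, 0.0, -0.001]
force: [0.1, 0.4, -0.3]
finger_gap: 0.993
```

```bash
python3 - <<'E'
from h import *
c,w=snap("wrist","w4");plan([.42,.296,.25],179)
import pickle;pickle.dump(c,open("c4.pkl","wb"))
u=proj(c,[.578,-.009,.106])[0];print(u)
x,y=(u-[60,60]).astype(int).clip(0);print("crop origin",x,y)
cv2.imwrite("pics/w4c.png",cv2.resize(w[y:y+120,x:x+120],None,fx=5,fy=5,interpolation=cv2.INTER_CUBIC)[:,:,::-1])
E
```

```text
tcp [ 0.6374 -0.0045  0.2506] yawx 174.6 tilt [-0.002   0.0012 -1.    ] shift [244.9 278.6   1.4] q6 -1.659 turn -4.442039710075704
[246.1379 121.7489]
crop origin 186 61
```

View pics/w4c.png

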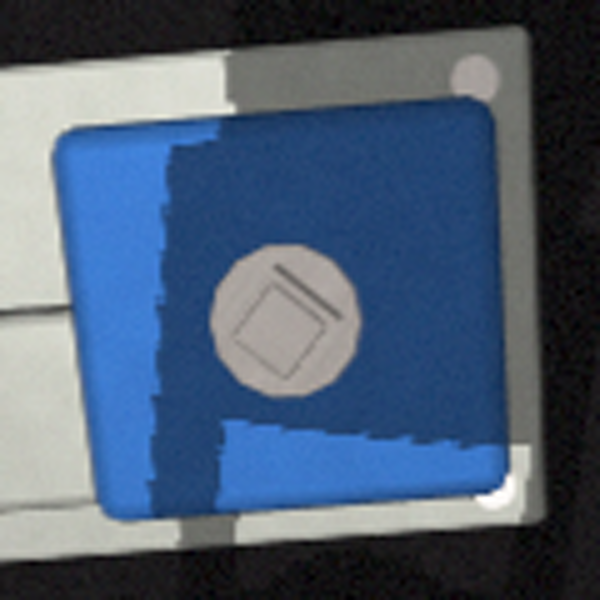

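The crop shows the collar centred at (243.2,125) and the shaft's top square centred at (242.1,127.2), turned by about 40° in the picture.

```bash
python3 - <<'E'
from h import *
import pickle;c=pickle.load(open("c4.pkl","rb"))
k=np.array([[275,285],[327,325],[286,380],[234,334]])/5+[186,61]
p=cast(c,k,.106);print("top",p.mean(0),np.linalg.norm(p-np.roll(p,1,0),axis=1))
print("collar",cast(c,np.array([286,320])/5+[186,61],.078))
for i in range(4): e=p[(i+1)%4]-p[i];print(np.degrees(np.arctan2(e[1],e[0])),end=" ")
k=np.array([[495,100],[510,490],[100,518],[55,130]])/5+[186,61];g=cast(c,k,.07);print("box",g[:,:2].tolist(),g.mean(0))
# lamp height from side/top view: pointer and band
c=manip.calibration("side");s=cv2.imread("pics/side0.png")[:,:,::-1].copy()
rm=mask(s,(0,120,60),(8,255,255))|mask(s,(172,120,60),(180,255,255));gm=mask(s,(45,120,60),(85,255,255))
for n,m in(("r",rm),("g",gm)):
  for q in blobs(m,4):
    if 310<q[1][0]<350 and q[1][1]<230: print(n,q[0],q[1])
m=np.array([.58+.03,-.016-.24])
for z in np.arange(.15,.43,.02): print(round(z,2),proj(c,[*m,z])[0])
E
```

```text
top [ 0.583  -0.0137  0.106 ] [0.0129 0.0131 0.0139 0.014 ]
collar [[ 0.5826 -0.0137  0.078 ]]
47.42915129373052 -43.053866540704874 -137.03825598184966 133.14226659900422 box [[0.5408688961416537, 0.03655356408672489], [0.6273038633579598, 0.03439537384444798], [0.624578878010261, -0.0632094222545675], [0.5376717041571645, -0.06016108155759072]] [ 0.5826 -0.0131  0.07  ]
r 24 [328.875  207.0833]
g 59 [333.5254 187.2542]
0.15 [327.6174 224.7262]
0.17 [328.4142 220.2065]
0.19 [329.2295 215.5819]
0.21 [330.064  210.8487]
0.23 [330.9183 206.0029]
0.25 [331.7932 201.0406]
0.27 [332.6893 195.9574]
0.29 [333.6076 190.7489]
0.31 [334.5487 185.4104]
0.33 [335.5137 179.937 ]
0.35 [336.5034 174.3235]
0.37 [337.5187 168.5644]
0.39 [338.5607 162.654 ]
0.41 [339.6304 156.5862]
0.43 [340.729  150.3548]
```

Emit:
send_rows:
  motion:
    - {"gripper": 85,"travel": [24.4,28,5],"rotation": [0,0,0]}
    - {"gripper": 85,"travel": [24.4,28,10],"rotation": [0,0,0]}
    - {"gripper": 85,"travel": [24.4,28,10],"rotation": [0,0,0]}
    - {"gripper": 85,"travel": [24.4,28,10],"rotation": [0,0,0]}
    - {"gripper": 85,"travel": [24.4,28,10],"rotation": [0,0,0]}
    - {"gripper": 85,"travel": [24.4,28,10],"rotation": [0,0,0]}
    - {"gripper": 85,"travel": [24.4,28,10],"rotation": [0,0,0]}
    - {"gripper": 85,"travel": [24.4,28,10],"rotation": [0,0,0]}
    - {"gripper": 85,"travel": [24.4,28,10],"rotation": [0,0,0]}
    - {"gripper": 85,"travel": [24.4,28,10],"rotation": [0,0,-4.5]}
    - {"gripper": 85,"travel": [0,0,15],"rotation": [0,0,0]}
    - {"gripper": 85,"travel": [0,0,0],"rotation": [0,0,0]}

```text
t: 3.3
tcp_pos: [0.4162, 0.2982, 0.1395]
tool_rot: [0.005, 1.0, -0.001, -0.003]
force: [-0.5, -0.2, 0.2]
finger_gap: 0.991
```

```bash
python3 - <<'E'
from h import *
plan([.4205,.2969,.031],179.2);print(manip.sense()["q"])
E
```

```text
tcp [0.4162 0.2982 0.1395] yawx 179.5 tilt [-0.006  -0.0021 -1.    ] shift [ -5.   -1.  108.5] q6 -1.159 turn 0.26134943642782105
[ 0.4029  0.517   1.7976  0.0005  0.8333 -1.1589]
```

Emit:
send_rows:
  motion:
    - {"gripper": 85,"travel": [0,0,20],"rotation": [0,0,0]}
    - {"gripper": 85,"travel": [-2,0,20],"rotation": [0,0,0]}
    - {"gripper": 85,"travel": [0,0,10],"rotation": [0,0,0]}
    - {"gripper": 85,"travel": [0,0,0],"rotation": [0,0,0]}
    - {"gripper": 85,"travel": [0,0,0],"rotation": [0,0,0]}

```text
t: 3.72
tcp_pos: [0.4235, 0.2959, 0.0914]
tool_rot: [0.008, 1.0, -0.0, -0.0]
force: [-0.7, 0.2, -0.9]
finger_gap: 0.996
```

```bash
python3 - <<'E'
from h import *
plan([.4205,.2969,.031],179.2)
E
```

```text
tcp [0.4235 0.2959 0.0914] yawx 179.1 tilt [-0.0008 -0.0003 -1.    ] shift [ 2.9  1.  60.4] q6 -1.161 turn -0.14005826817520983
```

Emit:
send_rows:
  motion:
    - {"gripper": 85,"travel": [3,1,15],"rotation": [0,0,0]}
    - {"gripper": 85,"travel": [0,0,20],"rotation": [0,0,0]}
    - {"gripper": 85,"travel": [0,0,15],"rotation": [0,0,0]}
    - {"gripper": 85,"travel": [0,0,10],"rotation": [0,0,0]}
    - {"gripper": 85,"travel": [0,0,0],"rotation": [0,0,0]}
    - {"gripper": 30,"travel": [0,0,0],"rotation": [0,0,0]}
    - {"gripper": 30,"travel": [0,0,0],"rotation": [0,0,0]}
    - {"gripper": 30,"travel": [0,0,0],"rotation": [0,0,0]}
    - {"gripper": 30,"travel": [0,0,0],"rotation": [0,0,0]}
    - {"gripper": 30,"travel": [0,0,0],"rotation": [0,0,0]}
    - {"gripper": 30,"travel": [0,0,0],"rotation": [0,0,0]}
    - {"gripper": 30,"travel": [0,0,0],"rotation": [0,0,0]}
  newtons: 60

```text
t: 4.72
tcp_pos: [0.421, 0.2969, 0.0324]
tool_rot: [0.008, 1.0, 0.0, 0.0]
force: [-0.6, -2.5, 4.8]
finger_gap: 0.438
```

```bash
python3 - <<'E'
from h import *
s=manip.sense();print(s["finger_gap"]*85.4,s["force"])
plan([.4205,.2969,.031],179.2)
plan([.583,-.0137,.16],225)
E
```

```text
37.417265350651995 [-0.5768 -2.4554  4.7826]
tcp [0.421  0.2969 0.0324] yawx 179.1 tilt [ 0.001 -0.    -1.   ] shift [0.5 0.  1.4] q6 -1.157 turn -0.10981815604776557
tcp [0.421  0.2969 0.0324] yawx 179.1 tilt [ 0.001 -0.    -1.   ] shift [-167.  -308.  -127.5] q6 -1.157 turn -45.90981815604778
```

Emit:
send_rows:
  motion:
    - {"gripper": 30,"travel": [0,0,-15],"rotation": [0,0,0]}
    - {"gripper": 30,"travel": [0,0,-30],"rotation": [0,0,0]}
    - {"gripper": 30,"travel": [0,0,-35],"rotation": [0,0,0]}
    - {"gripper": 30,"travel": [0,0,-35],"rotation": [0,0,0]}
    - {"gripper": 30,"travel": [0,0,-30],"rotation": [0,0,0]}
    - {"gripper": 30,"travel": [-16.7,-30.8,0],"rotation": [0,0,0]}
    - {"gripper": 30,"travel": [-16.7,-30.8,0],"rotation": [0,0,0]}
    - {"gripper": 30,"travel": [-16.7,-30.8,0],"rotation": [0,0,0]}
    - {"gripper": 30,"travel": [-16.7,-30.8,0],"rotation": [0,0,0]}
    - {"gripper": 30,"travel": [-16.7,-30.8,0],"rotation": [0,0,0]}
    - {"gripper": 30,"travel": [-16.7,-30.8,0],"rotation": [0,0,0]}
    - {"gripper": 30,"travel": [-16.7,-30.8,0],"rotation": [0,0,0]}

```text
t: 5.72
tcp_pos: [0.5337, 0.0781, 0.176]
tool_rot: [0.008, 1.0, 0.0, -0.001]
force: [1.1, -0.6, -3.9]
finger_gap: 0.438
```

Emit:
send_rows:
  motion:
    - {"gripper": 30,"travel": [-16.7,-30.8,0],"rotation": [0,0,0]}
    - {"gripper": 30,"travel": [-16.7,-30.8,0],"rotation": [0,0,0]}
    - {"gripper": 30,"travel": [-16.7,-30.8,0],"rotation": [0,0,0]}
    - {"gripper": 30,"travel": [0,0,0],"rotation": [0,0,-6.6]}
    - {"gripper": 30,"travel": [0,0,0],"rotation": [0,0,-6.6]}
    - {"gripper": 30,"travel": [0,0,0],"rotation": [0,0,-6.6]}
    - {"gripper": 30,"travel": [0,0,0],"rotation": [0,0,-6.6]}
    - {"gripper": 30,"travel": [0,0,0],"rotation": [0,0,-6.6]}
    - {"gripper": 30,"travel": [0,0,0],"rotation": [0,0,-6.6]}
    - {"gripper": 30,"travel": [0,0,0],"rotation": [0,0,-6.4]}
    - {"gripper": 30,"travel": [0,0,0],"rotation": [0,0,0]}
    - {"gripper": 30,"travel": [0,0,0],"rotation": [0,0,0]}

```text
t: 6.72
tcp_pos: [0.5821, -0.0134, 0.1759]
tool_rot: [-0.382, 0.924, 0.0, -0.001]
force: [0.3, -0.0, -4.0]
finger_gap: 0.437
```

```bash
python3 - <<'E'
from h import *
s=manip.sense();print(s["finger_gap"]*85.4,s["force"],s["q"])
plan([.583,-.0137,.137],225)
c,w=snap("wrist","w5")
E
```

```text
37.30062913065674 [ 0.2885 -0.0022 -4.0365] [-0.2148  0.5397  1.5959 -0.      1.0074 -2.5696]
tcp [ 0.5821 -0.0134  0.1759] yawx -135.1 tilt [-0.0014  0.0003 -1.    ] shift [-0.5 -0.9 38.9] q6 -2.570 turn -0.0773195746651254
```

View pics/w5.png

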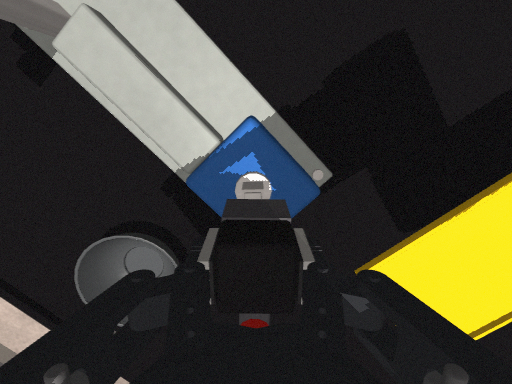

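The picture shows the held crank's hub at (256,255) just in front of the shaft at (253,188). The shaft is square to the hub and about 1.5 mm to tool −y.

Emit:
send_rows:
  motion:
    - {"gripper": 30,"travel": [-0.5,-1.2,15],"rotation": [0,0,0]}
    - {"gripper": 30,"travel": [0,0,15],"rotation": [0,0,0]}
    - {"gripper": 30,"travel": [0,0,8],"rotation": [0,0,0]}
    - {"gripper": 30,"travel": [0,0,4],"rotation": [0,0,0]}
    - {"gripper": 30,"travel": [0,0,4],"rotation": [0,0,0]}
    - {"gripper": 30,"travel": [0,0,3],"rotation": [0,0,0]}
    - {"gripper": 30,"travel": [0,0,0],"rotation": [0,0,0]}

```text
t: 7.35
tcp_pos: [0.5837, -0.014, 0.1299]
tool_rot: [-0.383, 0.924, -0.0, -0.0]
force: [-4.8, -0.5, 10.8]
finger_gap: 0.437
```

Emit:
send_rows:
  motion:
    - {"gripper": 30,"travel": [0.6,0.6,0],"rotation": [0,0,0]}
    - {"gripper": 30,"travel": [0.6,0.6,1],"rotation": [0,0,0]}
    - {"gripper": 30,"travel": [0,0,1],"rotation": [0,0,0]}
    - {"gripper": 30,"travel": [0,0,0],"rotation": [0,0,0]}

```text
t: 7.68
tcp_pos: [0.5835, -0.0141, 0.1298]
tool_rot: [-0.383, 0.924, -0.001, 0.002]
force: [-5.3, 1.9, 17.9]
finger_gap: 0.438
```

Emit:
send_rows:
  motion:
    - {"gripper": 30,"travel": [0,0,-6],"rotation": [0,0,0]}
    - {"gripper": 30,"travel": [0,0,0],"rotation": [0,0,0]}
    - {"gripper": 30,"travel": [0,0,0],"rotation": [0,0,0]}

```text
t: 7.93
tcp_pos: [0.5829, -0.0142, 0.1318]
tool_rot: [-0.383, 0.924, -0.0, 0.001]
force: [0.5, 1.0, -3.8]
finger_gap: 0.434
```

```bash
python3 - <<'E'
from h import *
s=manip.sense();print(s["force"],s["ft_torque"]);plan([.583,-.0137,.1064],225)
c,w=snap("wrist","w6");u=proj(c,s["tcp_pos"]+np.array([0,0,-.0284]))[0];print(u)
cv2.imwrite("pics/w6c.png",cv2.resize(w[130:270,180:330],None,fx=4,fy=4,interpolation=cv2.INTER_CUBIC)[:,:,::-1])
E
```

```text
[ 0.5324  1.0022 -3.8344] [ 0.0088  0.0608 -0.045 ]
tcp [ 0.5829 -0.0142  0.1318] yawx -134.9 tilt [ 0.0017 -0.0004 -1.    ] shift [-0.4  0.3 25.4] q6 -2.573 turn 0.0658822810617039
[254.1379 221.3734]
```

View pics/w6c.png

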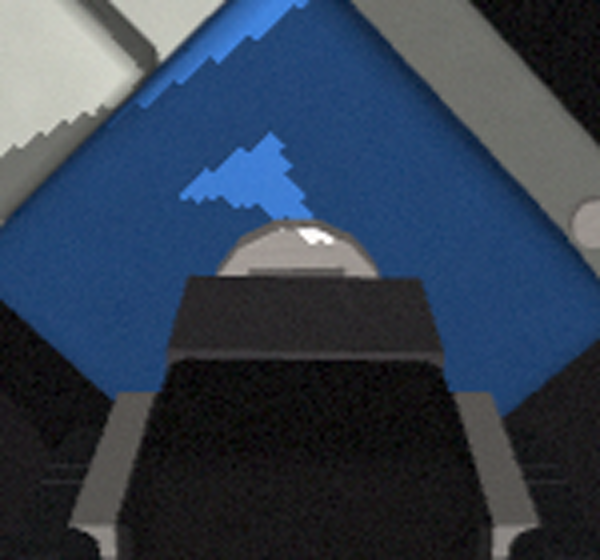

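The crop shows the hub's lower edge centred at crop column 302 and the collar at 299, so the offset in y is under 1 mm. The offset in tool x cannot be seen. The shaft's tip is loose in the socket mouth, so I probe both ways by touch to centre it.

Emit:
send_rows:
  motion:
    - {"gripper": 30,"travel": [2,0,0],"rotation": [0,0,0]}
    - {"gripper": 30,"travel": [2,0,0],"rotation": [0,0,0]}
    - {"gripper": 30,"travel": [2,0,0],"rotation": [0,0,0]}
    - {"gripper": 30,"travel": [0,0,0],"rotation": [0,0,0]}
    - {"gripper": 30,"travel": [0,0,0],"rotation": [0,0,0]}

```text
t: 8.4
tcp_pos: [0.578, -0.0182, 0.1309]
tool_rot: [-0.383, 0.924, 0.0, -0.0]
force: [0.8, 1.0, -4.4]
finger_gap: 0.44
```

Emit:
send_rows:
  motion:
    - {"gripper": 30,"travel": [-3,0,0],"rotation": [0,0,0]}
    - {"gripper": 30,"travel": [-3,0,0],"rotation": [0,0,0]}
    - {"gripper": 30,"travel": [-3,0,0],"rotation": [0,0,0]}
    - {"gripper": 30,"travel": [-3,0,0],"rotation": [0,0,0]}
    - {"gripper": 30,"travel": [0,0,0],"rotation": [0,0,0]}
    - {"gripper": 30,"travel": [0,0,0],"rotation": [0,0,0]}

```text
t: 8.9
tcp_pos: [0.584, -0.0123, 0.131]
tool_rot: [-0.385, 0.923, -0.001, -0.004]
force: [-4.8, -8.7, -1.5]
finger_gap: 0.435
```

Emit:
send_rows:
  motion:
    - {"gripper": 30,"travel": [4,0,0],"rotation": [0,0,0]}
    - {"gripper": 30,"travel": [4,-0.4,0],"rotation": [0,0,0]}
    - {"gripper": 30,"travel": [0,0,0],"rotation": [0,0,0]}
    - {"gripper": 30,"travel": [0,0,3],"rotation": [0,0,0]}
    - {"gripper": 30,"travel": [0,0,3],"rotation": [0,0,0]}
    - {"gripper": 30,"travel": [0,0,3],"rotation": [0,0,0]}
    - {"gripper": 30,"travel": [0,0,0],"rotation": [0,0,0]}

```text
t: 9.48
tcp_pos: [0.5813, -0.0156, 0.1215]
tool_rot: [-0.383, 0.924, 0.0, -0.0]
force: [0.9, -0.5, -4.0]
finger_gap: 0.441
```

```bash
python3 - <<'E'
from h import *
s=manip.sense();print(s["force"],s["ft_torque"]);plan([.5815,-.0155,.1064],225)
E
```

```text
[ 0.9222 -0.4781 -4.0012] [-0.0782 -0.0247  0.0186]
tcp [ 0.5813 -0.0156  0.1215] yawx -134.9 tilt [-0.0002  0.     -1.    ] shift [-0.2 -0.1 15.1] q6 -2.577 turn 0.10091709190010079
```

It went in without contact force, so I press on to the collar.

Emit:
send_rows:
  motion:
    - {"gripper": 30,"travel": [0,0,5],"rotation": [0,0,0]}
    - {"gripper": 30,"travel": [0,0,5],"rotation": [0,0,0]}
    - {"gripper": 30,"travel": [0,0,4],"rotation": [0,0,0]}
    - {"gripper": 30,"travel": [0,0,2],"rotation": [0,0,0]}
    - {"gripper": 30,"travel": [0,0,0],"rotation": [0,0,0]}
    - {"gripper": 30,"travel": [0,0,0],"rotation": [0,0,0]}

```text
t: 9.98
tcp_pos: [0.5811, -0.0158, 0.1066]
tool_rot: [-0.383, 0.924, -0.0, -0.0]
force: [-1.3, -0.6, 1.5]
finger_gap: 0.438
```

```bash
python3 - <<'E'
from h import *
s=manip.sense();print(s["force"],s["ft_torque"]);plan([.5815,-.0155,.1064],225)
E
```

```text
[-1.3276 -0.6098  1.5336] [0.0262 0.242  0.0327]
tcp [ 0.5811 -0.0158  0.1066] yawx -134.9 tilt [-0.     -0.0001 -1.    ] shift [-0.5 -0.   0.2] q6 -2.577 turn 0.0859001026177566
```

Emit:
send_rows:
  motion:
    - {"gripper": 30,"travel": [0,0,0],"rotation": [0,0,6]}
    - {"gripper": 30,"travel": [0,0,0],"rotation": [0,0,6]}
    - {"gripper": 30,"travel": [0,0,0],"rotation": [0,0,6]}
    - {"gripper": 30,"travel": [0,0,0],"rotation": [0,0,6]}
    - {"gripper": 30,"travel": [0,0,0],"rotation": [0,0,6]}
    - {"gripper": 30,"travel": [0,0,0],"rotation": [0,0,6]}
    - {"gripper": 30,"travel": [0,0,0],"rotation": [0,0,6]}
    - {"gripper": 30,"travel": [0,0,0],"rotation": [0,0,6]}
    - {"gripper": 30,"travel": [0,0,0],"rotation": [0,0,6]}
    - {"gripper": 30,"travel": [0,0,0],"rotation": [0,0,6]}
    - {"gripper": 30,"travel": [0,0,0],"rotation": [0,0,0]}

```text
t: 10.9
tcp_pos: [0.5816, -0.0145, 0.1066]
tool_rot: [0.131, 0.991, 0.001, 0.001]
force: [0.7, 4.4, 1.1]
finger_gap: 0.435
```

```bash
python3 - <<'E'
from h import *
s=manip.sense();print(s["force"],s["ft_torque"]);plan([.5811,-.0158,.1064],165)
E
```

```text
[0.7067 4.3946 1.0981] [ 0.7772 -0.0888  0.0166]
tcp [ 0.5816 -0.0145  0.1066] yawx 164.9 tilt [ 0.0013  0.0019 -1.    ] shift [ 0.2 -1.4  0.2] q6 -1.528 turn -0.06328866646327924
```

Emit:
send_rows:
  motion:
    - {"gripper": 30,"travel": [0.1,0.5,0],"rotation": [0,0,7]}
    - {"gripper": 30,"travel": [0.1,0.5,0],"rotation": [0,0,7]}
    - {"gripper": 30,"travel": [0.1,0.5,0],"rotation": [0,0,7]}
    - {"gripper": 30,"travel": [0.1,0.5,0],"rotation": [0,0,7]}
    - {"gripper": 30,"travel": [0.1,0.5,0],"rotation": [0,0,7]}
    - {"gripper": 30,"travel": [0,0.5,0],"rotation": [0,0,7]}
    - {"gripper": 30,"travel": [0,0.4,0],"rotation": [0,0,7]}
    - {"gripper": 30,"travel": [0,0.3,0],"rotation": [0,0,7]}
    - {"gripper": 30,"travel": [0,0.3,0],"rotation": [0,0,7]}
    - {"gripper": 30,"travel": [0,0.3,0],"rotation": [0,0,7]}
    - {"gripper": 30,"travel": [0,0.3,0],"rotation": [0,0,7]}
    - {"gripper": 30,"travel": [0,0.3,0],"rotation": [0,0,7]}

```text
t: 11.9
tcp_pos: [0.5844, -0.0127, 0.1066]
tool_rot: [0.761, 0.649, 0.0, 0.001]
force: [-0.1, 0.1, 1.2]
finger_gap: 0.437
```

```bash
cat >> h.py <<'E'
def lamp(f):
    c,s=snap("side",f)
    rm=mask(s,(0,120,60),(8,255,255))|mask(s,(172,120,60),(180,255,255));gm=mask(s,(45,120,60),(85,255,255))
    v={n:[(q[0],q[1]) for q in blobs(m,4) if 315<q[1][0]<350 and q[1][1]<230] for n,m in(("r",rm),("g",gm))}
    zs=np.linspace(.15,.42,271);vs=np.array([proj(c,[.613,-.254,z])[0,1] for z in zs])
    for n in v:
        for a,p in v[n]: print(n,a,p,"z %.4f"%zs[np.argmin(abs(vs-p[1]))])
E
python3 - <<'E'
from h import *
s=manip.sense();print(s["force"],s["ft_torque"]);plan([.5811,-.0158,.1064],165)
lamp("s1")
E
```

```text
[-0.0659  0.096   1.2202] [0.0015 0.0862 0.2143]
tcp [ 0.5844 -0.0127  0.1066] yawx 81.0 tilt [ 0.0007 -0.0008 -1.    ] shift [-3.5 -2.8  0.2] q6 -0.055 turn -84.02071306807818
r 28 [330.6071 199.9643] z 0.2510
g 59 [333.5254 187.2542] z 0.3000
```

Emit:
send_rows:
  motion:
    - {"gripper": 30,"travel": [0,0.3,0],"rotation": [0,0,7]}
    - {"gripper": 30,"travel": [0,0.3,0],"rotation": [0,0,7]}
    - {"gripper": 30,"travel": [0,0.3,0],"rotation": [0,0,7]}
    - {"gripper": 30,"travel": [0,0.3,0],"rotation": [0,0,7]}
    - {"gripper": 30,"travel": [0,0.3,0],"rotation": [0,0,7]}
    - {"gripper": 30,"travel": [0,0.3,0],"rotation": [0,0,7]}
    - {"gripper": 30,"travel": [0,0.3,0],"rotation": [0,0,7]}
    - {"gripper": 30,"travel": [0,0.3,0],"rotation": [0,0,7]}
    - {"gripper": 30,"travel": [0,0.3,0],"rotation": [0,0,7]}
    - {"gripper": 30,"travel": [0,0.3,0],"rotation": [0,0,7]}
    - {"gripper": 30,"travel": [0,0.3,0],"rotation": [0,0,7]}
    - {"gripper": 30,"travel": [0,0.3,0],"rotation": [0,0,7]}

```text
t: 12.95
tcp_pos: [0.5862, -0.0154, 0.1066]
tool_rot: [1.0, -0.025, -0.0, 0.0]
force: [-0.9, -0.8, 1.4]
finger_gap: 0.437
```

Emit:
send_rows:
  motion:
    - {"gripper": 30,"travel": [0,0.3,0],"rotation": [0,0,7]}
    - {"gripper": 30,"travel": [0,0.3,0],"rotation": [0,0,7]}
    - {"gripper": 30,"travel": [0,0.3,0],"rotation": [0,0,7]}
    - {"gripper": 30,"travel": [0,0.3,0],"rotation": [0,0,7]}
    - {"gripper": 30,"travel": [0,0.3,0],"rotation": [0,0,7]}
    - {"gripper": 30,"travel": [0,0.3,0],"rotation": [0,0,7]}
    - {"gripper": 30,"travel": [0,0.3,0],"rotation": [0,0,7]}
    - {"gripper": 30,"travel": [0,0.3,0],"rotation": [0,0,7]}
    - {"gripper": 30,"travel": [0,0.3,0],"rotation": [0,0,7]}
    - {"gripper": 30,"travel": [0,0,0],"rotation": [0,0,0]}

```text
t: 13.78
tcp_pos: [0.5848, -0.0173, 0.1066]
tool_rot: [0.84, -0.543, -0.0, 0.0]
force: [-1.7, -0.4, 2.9]
finger_gap: 0.434
```

```bash
python3 - <<'E'
from h import *
s=manip.sense();print(s["force"],s["ft_torque"]);plan([.583,-.0138,.1064],165)
lamp("s2")
E
```

```text
[-1.6674 -0.3789  2.8708] [ 0.1004  0.3216 -0.0134]
tcp [ 0.5848 -0.0173  0.1066] yawx -65.8 tilt [-0.0003 -0.0001 -1.    ] shift [-3.9  0.2  0.2] q6 2.499 turn 129.18610604982644
r 21 [331.9048 191.5714] z 0.2840
g 32 [330.6562 186.75  ] z 0.3020
```

Emit:
send_rows:
  motion:
    - {"gripper": 66,"travel": [0,0,0],"rotation": [0,0,0]}
    - {"gripper": 66,"travel": [0,0,0],"rotation": [0,0,0]}
    - {"gripper": 66,"travel": [-1.5,0,0],"rotation": [0,0,0]}
    - {"gripper": 66,"travel": [-2,0,0],"rotation": [0,0,0]}
    - {"gripper": 66,"travel": [0,0,0],"rotation": [0,0,-7]}
    - {"gripper": 66,"travel": [0,0,0],"rotation": [0,0,-7]}
    - {"gripper": 66,"travel": [0,0,0],"rotation": [0,0,-7]}
    - {"gripper": 66,"travel": [0,0,0],"rotation": [0,0,-7]}
    - {"gripper": 66,"travel": [0,0,0],"rotation": [0,0,-7]}
    - {"gripper": 66,"travel": [0,0,0],"rotation": [0,0,-7]}
    - {"gripper": 66,"travel": [0,0,0],"rotation": [0,0,-7]}
    - {"gripper": 66,"travel": [0,0,0],"rotation": [0,0,-7]}

```text
t: 14.83
tcp_pos: [0.5836, -0.0138, 0.1062]
tool_rot: [0.997, -0.083, 0.0, 0.0]
force: [-0.2, 0.3, 0.2]
finger_gap: 0.775
```

```bash
python3 - <<'E'
from h import *
s=manip.sense();print(s["force"],s["ft_torque"],s["finger_gap"]*85.4);plan([.583,-.0138,.1064],24.2)
E
```

```text
[-0.187   0.3168  0.1674] [0.0351 0.0302 0.0235] 66.17222834601445
tcp [ 0.5836 -0.0138  0.1062] yawx -9.5 tilt [ 0.0002 -0.     -1.    ] shift [-0.6  0.1 -0.2] q6 1.522 turn -33.69974347562794
```

Emit:
send_rows:
  motion:
    - {"gripper": 66,"travel": [0,0,0],"rotation": [0,0,-6.8]}
    - {"gripper": 66,"travel": [0,0,0],"rotation": [0,0,-6.8]}
    - {"gripper": 66,"travel": [0,0,0],"rotation": [0,0,-6.8]}
    - {"gripper": 66,"travel": [0,0,0],"rotation": [0,0,-6.8]}
    - {"gripper": 66,"travel": [0,0,0],"rotation": [0,0,-6.8]}
    - {"gripper": 66,"travel": [0,0,0],"rotation": [0,0,0]}
    - {"gripper": 30,"travel": [0,0,0],"rotation": [0,0,0]}
    - {"gripper": 30,"travel": [0,0,0],"rotation": [0,0,0]}
    - {"gripper": 30,"travel": [0,0,0],"rotation": [0,0,0]}
    - {"gripper": 30,"travel": [0,0,0],"rotation": [0,0,0]}
    - {"gripper": 30,"travel": [0,0,0],"rotation": [0,0,0]}

```text
t: 15.75
tcp_pos: [0.5839, -0.0144, 0.1065]
tool_rot: [0.978, 0.208, 0.0, 0.0]
force: [0.0, -2.0, 2.1]
finger_gap: 0.432
```

Emit:
send_rows:
  motion:
    - {"gripper": 30,"travel": [0,0,0],"rotation": [0,0,6]}
    - {"gripper": 30,"travel": [0,0,0],"rotation": [0,0,6]}
    - {"gripper": 30,"travel": [0,0,0],"rotation": [0,0,6]}
    - {"gripper": 30,"travel": [0,0,0],"rotation": [0,0,6]}
    - {"gripper": 30,"travel": [0,0,0],"rotation": [0,0,6]}
    - {"gripper": 30,"travel": [0,0,0],"rotation": [0,0,6]}
    - {"gripper": 30,"travel": [0,0,0],"rotation": [0,0,6]}
    - {"gripper": 30,"travel": [0,0,0],"rotation": [0,0,6]}
    - {"gripper": 30,"travel": [0,0,0],"rotation": [0,0,0]}
    - {"gripper": 30,"travel": [0,0,0],"rotation": [0,0,0]}

```text
t: 16.58
tcp_pos: [0.5842, -0.0146, 0.1066]
tool_rot: [0.979, -0.206, 0.001, 0.0]
force: [0.3, -3.9, 1.7]
finger_gap: 0.437
```

```bash
python3 - <<'E'
from h import *
s=manip.sense();print(s["force"],s["ft_torque"],s["finger_gap"]*85.4);plan([.583,-.0138,.1064],24.2)
lamp("s3")
s=cv2.imread("pics/s3.png")[130:250,270:400];cv2.imwrite("pics/s3c.png",cv2.resize(s,None,fx=4.5,fy=4.5,interpolation=cv2.INTER_CUBIC))
E
```

```text
[ 0.3344 -3.9137  1.7189] [-0.6331 -0.0864 -0.1142] 37.350234167357826
tcp [ 0.5842 -0.0146  0.1066] yawx -23.8 tilt [ 0.0014 -0.0009 -1.    ] shift [-1.4 -0.2  0.2] q6 1.771 turn -48.00077604117797
r 14 [334.0714 189.7143] z 0.2910
g 6 [328.1667 184.1667] z 0.3120
```

View pics/s3c.png

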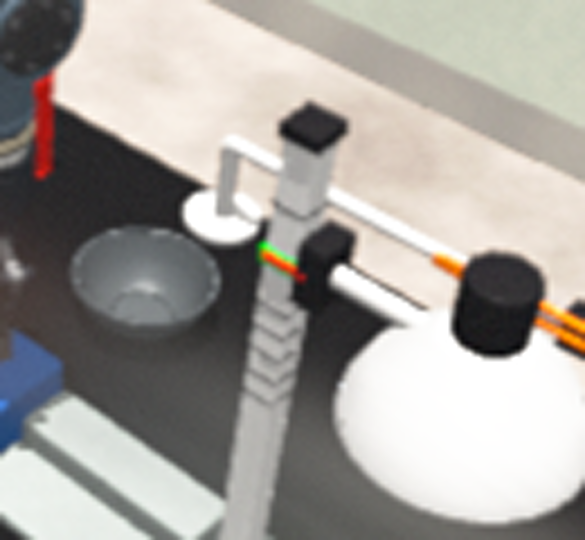

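The crop shows the red pointer at about (333,189), in the lower part of the green band, which is still visible above it. About 6 mm is left, so about 28°.

Emit:
send_rows:
  motion:
    - {"gripper": 30,"travel": [0,0,0],"rotation": [0,0,7]}
    - {"gripper": 30,"travel": [0,0,0],"rotation": [0,0,7]}
    - {"gripper": 30,"travel": [0,0,0],"rotation": [0,0,7]}
    - {"gripper": 30,"travel": [0,0,0],"rotation": [0,0,7]}
    - {"gripper": 30,"travel": [0,0,0],"rotation": [0,0,0]}
    - {"gripper": 30,"travel": [0,0,0],"rotation": [0,0,0]}

```text
t: 17.13
tcp_pos: [0.5843, -0.0147, 0.1065]
tool_rot: [0.9, -0.436, 0.001, 0.0]
force: [1.5, -5.0, 2.2]
finger_gap: 0.435
```

```bash
python3 - <<'E'
from h import *
s=manip.sense();print(s["force"],s["ft_torque"],s["finger_gap"]*85.4);plan([.583,-.0138,.1064],24.2)
lamp("s4")
# per-column centres: band in side0 (green), pointer in each picture (redness)
def cols(f,ch,rng):
    s=cv2.imread(f"pics/{f}.png")[:,:,::-1].astype(float)
    w=(s[:,:,ch]-np.delete(s,ch,2).max(2)).clip(10,None)-10
    out={}
    for x in range(326,342):
        y=np.arange(*rng);v=w[rng[0]:rng[1],x]
        if v.sum()>40: out[x]=round(float((v*y).sum()/v.sum()),1)
    return out
print("band",cols("side0",1,(178,200)))
for f,r in(("side0",(198,215)),("s1",(190,210)),("s2",(180,200)),("s3",(178,200)),("s4",(175,200))): print(f,cols(f,0,r))
for f in("side0","s4"):
    s=cv2.imread(f"pics/{f}.png")[130:250,290:390];cv2.imwrite(f"pics/{f}z.png",s)
a=np.hstack([cv2.resize(cv2.imread(f"pics/{f}.png")[165:215,315:360],None,fx=8,fy=8,interpolation=cv2.INTER_NEAREST) for f in("side0","s4")]);cv2.imwrite("pics/cmp.png",a)
E
```

```text
[ 1.5071 -5.0354  2.1535] [-0.9401 -0.1749  0.0073] 37.18016775892665
tcp [ 0.5843 -0.0147  0.1065] yawx -51.7 tilt [ 0.0016 -0.0012 -1.    ] shift [-1.5  0.5  0.1] q6 2.258 turn -75.88490585112208
r 20 [333.3 186.9] z 0.3010
g 19 [330.2105 187.8421] z 0.2980
band {327: 185.5, 328: 185.4, 329: 185.8, 330: 186.5, 331: 187.2, 332: 187.8, 333: 188.4, 334: 188.9, 335: 189.2, 336: 188.9, 337: 188.4, 338: 187.7, 339: 187.1, 340: 186.3, 341: 185.9}
side0 {326: 205.3, 327: 205.8, 328: 206.5, 329: 207.2, 330: 207.7, 331: 208.2, 332: 209.1, 333: 209.9}
s1 {326: 197.7, 327: 197.9, 328: 198.3, 329: 198.8, 330: 199.4, 331: 200.1, 332: 200.7, 333: 201.3, 334: 202.1, 335: 202.6}
s2 {327: 189.4, 328: 189.5, 329: 189.7, 330: 190.0, 331: 190.6, 332: 191.3, 333: 191.9, 334: 192.3, 335: 193.1, 336: 193.8}
s3 {328: 186.2, 329: 186.6, 330: 187.0, 331: 187.7, 332: 188.4, 333: 188.7, 334: 189.3, 335: 189.9, 336: 190.8, 337: 191.3}
s4 {329: 184.3, 330: 184.6, 331: 185.3, 332: 186.0, 333: 186.6, 334: 187.1, 335: 187.5, 336: 188.3, 337: 189.3}
```

View pics/cmp.png

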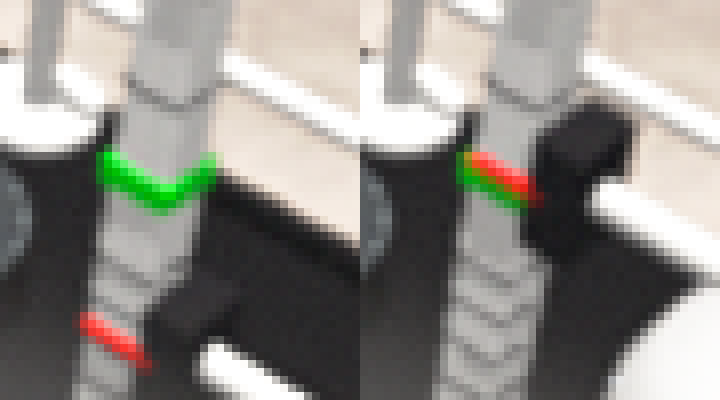

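The left half is the start and the right half is now. The pointer, at about (333,186.6) against a band centre of 188.4 in the same column, sits at the top edge of the band, so it is about 5–6 mm too high. I turn back a little and measure again.

Emit:
send_rows:
  motion:
    - {"gripper": 30,"travel": [0,0,0],"rotation": [0,0,-7]}
    - {"gripper": 30,"travel": [0,0,0],"rotation": [0,0,-7]}
    - {"gripper": 30,"travel": [0,0,0],"rotation": [0,0,-7]}
    - {"gripper": 30,"travel": [0,0,0],"rotation": [0,0,-7]}
    - {"gripper": 30,"travel": [0,0,0],"rotation": [0,0,0]}
    - {"gripper": 30,"travel": [0,0,0],"rotation": [0,0,0]}

```text
t: 17.68
tcp_pos: [0.584, -0.0143, 0.1065]
tool_rot: [0.978, -0.207, 0.001, 0.0]
force: [1.2, -3.9, 3.6]
finger_gap: 0.436
```

```bash
cat >> h.py <<'E'
def prof(f):
    "per column: summed red and green rows; edges where R-G changes sign"
    s=cv2.imread(f"pics/{f}.png")[:,:,::-1].astype(int)
    for x in(331,332,333,334): print(f,x,[f"{y}:{s[y,x,0]-s[y,x,2]}/{s[y,x,1]-s[y,x,2]}" for y in range(182,194)])
E
python3 - <<'E'
from h import *
s=manip.sense();print(s["force"],s["ft_torque"],s["finger_gap"]*85.4);plan([.583,-.0138,.1064],24.2)
snap("side","s5")
for f in("side0","s3","s4","s5"):prof(f)
E
```

```text
[ 1.2023 -3.868   3.6265] [-0.865  -0.1581  0.008 ] 37.238358847952156
tcp [ 0.584  -0.0143  0.1065] yawx -23.9 tilt [ 0.001  -0.0006 -1.    ] shift [-1.1 -0.   0.1] q6 1.773 turn -48.09030461050054
side0 331 ['182:5/3', '183:7/0', '184:6/6', '185:-1/70', '186:-11/154', '187:-9/190', '188:-11/164', '189:-8/96', '190:0/31', '191:3/4', '192:4/1', '193:5/2']
side0 332 ['182:6/3', '183:6/1', '184:7/-1', '185:5/16', '186:-6/113', '187:-19/167', '188:-3/180', '189:-28/146', '190:-3/71', '191:3/13', '192:2/0', '193:3/2']
side0 333 ['182:5/4', '183:5/2', '184:5/2', '185:7/3', '186:1/46', '187:-9/131', '188:-24/170', '189:0/174', '190:-13/116', '191:0/35', '192:3/4', '193:5/2']
side0 334 ['182:5/5', '183:4/2', '184:4/3', '185:4/0', '186:5/9', '187:-5/91', '188:-18/156', '189:-2/183', '190:-19/153', '191:-4/75', '192:4/15', '193:5/2']
s3 331 ['182:6/3', '183:5/0', '184:1/7', '185:-6/70', '186:94/148', '187:232/120', '188:208/46', '189:63/42', '190:2/20', '191:0/4', '192:3/1', '193:4/2']
s3 332 ['182:6/3', '183:5/1', '184:5/-1', '185:-1/16', '186:5/116', '187:152/132', '188:231/72', '189:164/40
[... 907 characters left out ...]
5', '188:214/36', '189:93/101', '190:-2/107', '191:-4/40', '192:2/7', '193:3/2']
s5 331 ['182:6/4', '183:1/2', '184:25/1', '185:123/2', '186:194/4', '187:173/53', '188:60/119', '189:-12/78', '190:1/25', '191:3/4', '192:4/1', '193:5/2']
s5 332 ['182:6/3', '183:4/3', '184:4/3', '185:58/3', '186:152/2', '187:212/16', '188:139/95', '189:19/114', '190:-8/58', '191:1/12', '192:3/1', '193:4/2']
s5 333 ['182:4/3', '183:4/3', '184:1/3', '185:15/3', '186:114/4', '187:189/6', '188:204/38', '189:80/109', '190:-10/93', '191:-3/27', '192:2/4', '193:4/2']
s5 334 ['182:5/5', '183:4/3', '184:2/4', '185:1/3', '186:61/4', '187:155/4', '188:216/13', '189:141/76', '190:33/102', '191:-5/40', '192:3/7', '193:3/1']
```

Emit:
send_rows:
  motion:
    - {"gripper": 30,"travel": [0,0,0],"rotation": [0,0,-7]}
    - {"gripper": 30,"travel": [0,0,0],"rotation": [0,0,-7]}
    - {"gripper": 30,"travel": [0,0,0],"rotation": [0,0,-6]}
    - {"gripper": 30,"travel": [0,0,0],"rotation": [0,0,0]}
    - {"gripper": 30,"travel": [0,0,0],"rotation": [0,0,0]}
    - {"gripper": 30,"travel": [0,0,0],"rotation": [0,0,0]}

```text
t: 18.23
tcp_pos: [0.584, -0.0144, 0.1065]
tool_rot: [0.999, -0.034, 0.0, 0.0]
force: [1.1, -4.4, 2.4]
finger_gap: 0.438
```

```bash
cat >> h.py <<'E'
def red(f):
    s=cv2.imread(f"pics/{f}.png")[:,:,::-1].astype(int);b=cv2.imread("pics/side0.png")[:,:,::-1].astype(int);y=np.arange(180,196);o=[]
    for x in(331,332,333,334):
        r=(s[180:196,x,0]-s[180:196,x,2]-8).clip(0);g=(b[180:196,x,1]-b[180:196,x,2]-8).clip(0)
        o.append((g@y)/g.sum()-(r@y)/r.sum())
    print(f,"red centroid above band rows",np.round(o,2),"mm %.1f (+2.4 if it juts out)"%(np.mean(o)*3.5))
E
python3 - <<'E'
from h import *
s=manip.sense();print(s["force"],s["ft_torque"],s["finger_gap"]*85.4);plan([.583,-.0138,.1064],24.2)
snap("side","s6")
for f in("s3","s4","s5","s6"):red(f)
E
```

```text
[ 1.1327 -4.3604  2.4314] [-1.0107 -0.1488  0.0474] 37.42554766497344
tcp [ 0.584  -0.0144  0.1065] yawx -3.9 tilt [ 0.0009 -0.0008 -1.    ] shift [-1.  -0.5  0.1] q6 1.425 turn -28.144506106775623
s3 red centroid above band rows [-0.2  -0.26 -0.2  -0.1 ] mm -0.7 (+2.4 if it juts out)
s4 red centroid above band rows [1.56 1.54 1.5  1.54] mm 5.4 (+2.4 if it juts out)
s5 red centroid above band rows [0.98 0.99 1.03 1.1 ] mm 3.6 (+2.4 if it juts out)
s6 red centroid above band rows [-0.19 -0.09 -0.11 -0.1 ] mm -0.4 (+2.4 if it juts out)
```

Emit:
send_rows:
  motion:
    - {"gripper": 30,"travel": [0,0.5,0],"rotation": [0,0,4.5]}
    - {"gripper": 30,"travel": [0,0.5,0],"rotation": [0,0,4.5]}
    - {"gripper": 30,"travel": [0,0,0],"rotation": [0,0,0]}
    - {"gripper": 30,"travel": [0,0,-8],"rotation": [0,0,0]}
    - {"gripper": 30,"travel": [0,0,-12],"rotation": [0,0,0]}
    - {"gripper": 30,"travel": [0,0,-15],"rotation": [0,0,0]}
    - {"gripper": 30,"travel": [0,0,-25],"rotation": [0,0,0]}
    - {"gripper": 30,"travel": [0,0,-30],"rotation": [0,0,0]}
    - {"gripper": 30,"travel": [0,0,0],"rotation": [0,0,0]}

```text
t: 19.03
tcp_pos: [0.5854, -0.0145, 0.2006]
tool_rot: [0.994, -0.112, 0.003, -0.0]
force: [1.0, -0.3, -2.9]
finger_gap: 0.434
```

```bash
python3 - <<'E'
from h import *
s=manip.sense();print(s["force"],s["finger_gap"]*85.4);plan([.511,.2805,.1965],83.5)
snap("side","s7");red("s7")
E
```

```text
[ 0.9924 -0.2892 -2.9049] 37.08488543647065
tcp [ 0.5854 -0.0145  0.2006] yawx -12.8 tilt [ 0.0067 -0.0003 -1.    ] shift [-138.1 -271.1    3.5] q6 1.578 turn -96.31935765395275
s7 red centroid above band rows [-0.19 -0.1  -0.11 -0.1 ] mm -0.4 (+2.4 if it juts out)
```

Emit:
send_rows:
  motion:
    - {"gripper": 30,"travel": [-13.8,-27.1,0],"rotation": [0,0,0]}
    - {"gripper": 30,"travel": [-13.8,-27.1,0],"rotation": [0,0,0]}
    - {"gripper": 30,"travel": [-13.8,-27.1,0],"rotation": [0,0,0]}
    - {"gripper": 30,"travel": [-13.8,-27.1,0],"rotation": [0,0,0]}
    - {"gripper": 30,"travel": [-13.8,-27.1,0],"rotation": [0,0,0]}
    - {"gripper": 30,"travel": [-13.8,-27.1,0],"rotation": [0,0,0]}
    - {"gripper": 30,"travel": [-13.8,-27.1,0],"rotation": [0,0,0]}
    - {"gripper": 30,"travel": [-13.8,-27.1,0],"rotation": [0,0,0]}
    - {"gripper": 30,"travel": [-13.8,-27.1,0],"rotation": [0,0,0]}
    - {"gripper": 30,"travel": [-13.8,-27.1,0],"rotation": [0,0,0]}
    - {"gripper": 30,"travel": [0,0,0],"rotation": [0,0,-6.8]}
    - {"gripper": 30,"travel": [0,0,0],"rotation": [0,0,-6.8]}

```text
t: 20.08
tcp_pos: [0.506, 0.2817, 0.1935]
tool_rot: [1.0, 0.011, -0.003, 0.001]
force: [1.2, -0.5, -3.8]
finger_gap: 0.432
```

Emit:
send_rows:
  motion:
    - {"gripper": 30,"travel": [0,0,0],"rotation": [0,0,-6.9]}
    - {"gripper": 30,"travel": [0,0,0],"rotation": [0,0,-6.9]}
    - {"gripper": 30,"travel": [0,0,0],"rotation": [0,0,-6.9]}
    - {"gripper": 30,"travel": [0,0,0],"rotation": [0,0,-6.9]}
    - {"gripper": 30,"travel": [0,0,0],"rotation": [0,0,-6.9]}
    - {"gripper": 30,"travel": [0,0,0],"rotation": [0,0,-6.9]}
    - {"gripper": 30,"travel": [0,0,0],"rotation": [0,0,-6.9]}
    - {"gripper": 30,"travel": [0,0,0],"rotation": [0,0,-6.9]}
    - {"gripper": 30,"travel": [0,0,0],"rotation": [0,0,-6.9]}
    - {"gripper": 30,"travel": [0,0,0],"rotation": [0,0,-6.9]}
    - {"gripper": 30,"travel": [0,0,0],"rotation": [0,0,-6.9]}
    - {"gripper": 30,"travel": [0,0,0],"rotation": [0,0,-6.9]}

```text
t: 21.08
tcp_pos: [0.507, 0.2797, 0.1935]
tool_rot: [0.744, 0.668, -0.003, -0.002]
force: [0.1, -0.2, -3.5]
finger_gap: 0.437
```

```bash
python3 - <<'E'
from h import *
s=manip.sense();print(s["force"],s["finger_gap"]*85.4);plan([.511,.2805,.0325],83.5)
E
```

```text
[ 0.1422 -0.1894 -3.4683] 37.32403300123413
tcp [0.507  0.2797 0.1935] yawx 83.9 tilt [-0.0067 -0.0014 -1.    ] shift [  1.6   5.  161. ] q6 0.417 turn 0.37781015992112543
```

Emit:
send_rows:
  motion:
    - {"gripper": 30,"travel": [1,3,20],"rotation": [0,0,0]}
    - {"gripper": 30,"travel": [0,0,35],"rotation": [0,0,0]}
    - {"gripper": 30,"travel": [0,0,35],"rotation": [0,0,0]}
    - {"gripper": 30,"travel": [0,0,30],"rotation": [0,0,0]}
    - {"gripper": 30,"travel": [0,0,20],"rotation": [0,0,0]}
    - {"gripper": 30,"travel": [0,0,10],"rotation": [0,0,0]}
    - {"gripper": 30,"travel": [0,0,5],"rotation": [0,0,0]}
    - {"gripper": 30,"travel": [0,0,4],"rotation": [0,0,0]}
    - {"gripper": 30,"travel": [0,0,2],"rotation": [0,0,0]}
    - {"gripper": 30,"travel": [0,0,0],"rotation": [0,0,0]}
    - {"gripper": 30,"travel": [0,0,0],"rotation": [0,0,0]}

```text
t: 22.0
tcp_pos: [0.5134, 0.281, 0.0364]
tool_rot: [0.746, 0.666, 0.001, 0.0]
force: [0.6, -0.6, -3.5]
finger_gap: 0.436
```

```bash
python3 - <<'E'
from h import *
s=manip.sense();print(s["force"],s["finger_gap"]*85.4);plan([.511,.2805,.0325],83.5)
E
```

```text
[ 0.5785 -0.6126 -3.4505] 37.23770895994057
tcp [0.5134 0.281  0.0364] yawx 83.5 tilt [ 0.002   0.0007 -1.    ] shift [-0.8 -2.3  3.9] q6 0.424 turn -0.0128024540825038
```

Emit:
send_rows:
  motion:
    - {"gripper": 30,"travel": [0,0,2],"rotation": [0,0,0]}
    - {"gripper": 30,"travel": [0,0,2],"rotation": [0,0,0]}
    - {"gripper": 30,"travel": [0,0,1],"rotation": [0,0,0]}
    - {"gripper": 30,"travel": [0,0,0],"rotation": [0,0,0]}
    - {"gripper": 30,"travel": [0,0,0],"rotation": [0,0,0]}

```text
t: 22.42
tcp_pos: [0.5139, 0.281, 0.0328]
tool_rot: [0.746, 0.666, 0.001, 0.0]
force: [0.0, 0.1, 9.2]
finger_gap: 0.435
```

Contact with the tray floor, 9 N upward. I release and rise straight up.

Emit:
send_rows:
  motion:
    - {"gripper": 62,"travel": [0,0,-1],"rotation": [0,0,0]}
    - {"gripper": 62,"travel": [0,0,0],"rotation": [0,0,0]}
    - {"gripper": 62,"travel": [0,0,0],"rotation": [0,0,0]}
    - {"gripper": 62,"travel": [0,0,0],"rotation": [0,0,0]}
    - {"gripper": 62,"travel": [0,0,-10],"rotation": [0,0,0]}
    - {"gripper": 62,"travel": [0,0,-25],"rotation": [0,0,0]}
    - {"gripper": 62,"travel": [0,0,-35],"rotation": [0,0,0]}
    - {"gripper": 62,"travel": [0,0,-35],"rotation": [0,0,0]}
    - {"gripper": 62,"travel": [0,0,-35],"rotation": [0,0,0]}
    - {"gripper": 62,"travel": [-25,0,-30],"rotation": [0,0,0]}
    - {"gripper": 62,"travel": [-25,0,0],"rotation": [0,0,0]}
    - {"gripper": 62,"travel": [0,0,0],"rotation": [0,0,0]}

```text
t: 23.42
tcp_pos: [0.5073, 0.2283, 0.2041]
tool_rot: [0.747, 0.665, 0.001, 0.002]
force: [-0.5, -0.1, 0.3]
finger_gap: 0.724
```

```bash
python3 - <<'E'
from h import *
s=manip.sense();print(s["t"],s["force"],s["finger_gap"]*85.4,s["tcp_pos"])
c,w=snap("wrist","w7");_,t=snap("side","s8");red("s8");print(proj(c,[[.514,.281,.066],[.4394,.2895,.081]]))
snap("top","t8")
o=np.zeros((384,512+288,3),np.uint8);o[:,:512]=w;o[:,512:]=cv2.resize(t[130:322,130:274+0],(288,384),interpolation=cv2.INTER_CUBIC);cv2.imwrite("pics/fin.png",o[:,:,::-1])
E
```

```text
23.4167 [-0.4852 -0.1347  0.2832] 61.79884097686501 [0.5073 0.2283 0.2041]
s8 red centroid above band rows [-0.19 -0.09 -0.11 -0.09] mm -0.4 (+2.4 if it juts out)
[[256.8663 127.8707]
 [177.3725 129.3447]]
```

View pics/fin.png

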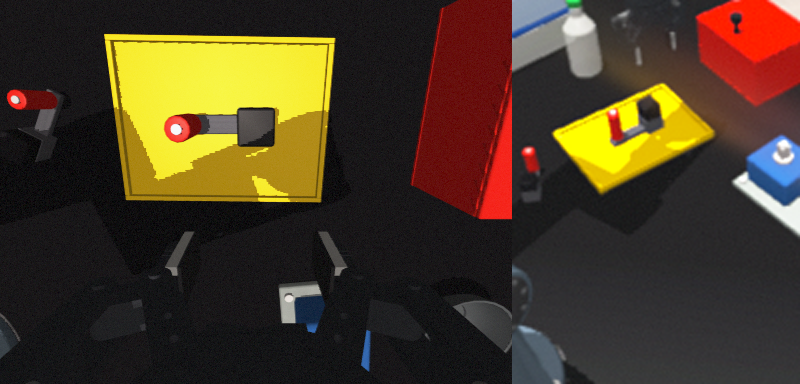

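The crank lies flat in the tray, hub at (256,128) and handle at (177,129), exactly where predicted and well inside the rim. The gripper is clear and the lamp's height is unchanged.

```bash
python3 -c "
from station import manip
print(manip.sign_off())"
```

```text
the job is handed in; nothing more can be done
None
```

The job is done and handed in at about 23.5 s of the 72 s allowed; no verdict was reported. I took the middle-sized crank from the tray and fitted it onto the gearbox shaft. The first try caught on the shaft's shoulder, so I centred it by touch and it then seated fully. I wound it clockwise with one regrasp, about 10° past one full turn. That was slightly too far, so I eased it back 48° (part of that was socket play), lifted the crank off and laid it back in the tray.

**Lamp height:** the side picture puts the red pointer 0.4 mm below the middle of the green band, or about 2 mm above it if the pointer juts out from the mast. The reading did not change after lifting off or after release, and the limit is 7 mm.

**Crank:** it lies flat, socket down, released, with hub and handle well inside the tray's rim. Hub and handle were at their predicted pixels, and the gripper was clear with about zero force.

**Disagreements and limits:**
- Before the touch probe, the shaft position I measured was 2–3 mm off from where the crank actually slid on.
- Near the top of the winding the pointer was about 5–8 mm high, which may have been outside the band for a moment.
- I did not measure the bystanders again; no move came near them, and no unexpected force showed.

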